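# Two-point height check on the touch setters

## Robot

A 7-joint arm with a two-finger parallel gripper is mounted at the origin on a cart in front of the work surface, level with it; the furniture and walls round the work are solid. World frame = base frame: x ahead of the robot, y to its left, z up, the work surface at z = 0. Lengths are in m, angles in rad, forces in N, time in s.
With the tool pointing down it reaches from about 0.375 to 0.925 m from the base axis. Payload 3.1 kg.
Tool frame: the origin (TCP) lies midway between the tips of the shut fingers; the grasp point (between the pads) lies 19 mm behind it (ctrl.pinch_z is the z of the grasp point in the tool frame, in m); z points along the fingers, y is the line along which they close (so a half turn about z gives the same grasp; the last joint's range is limited). The gripper opens to 85 mm and grips with 20 to 120 N. Pads are 22 mm wide; open, the fingers measure 114 mm over their backs; the gripper's body (76 mm by 85 mm) begins 54 mm behind the grasp point. The pads swing forward as they close: fully open they stand 13 mm farther back than shut.
Start: joints at [1.059, 0.383, 0.044, 1.598, -0.018, 1.161, -0.05], TCP at [0.261, -0.595, 0.231] pointing down, gripper open.
Joint ranges: [-2.61, 2.61], [-0.41, 2.15], [-1.48, 1.57], [0, 2.5], [-1.57, 4.71], [0.05, 1.97], [-2.85, 2.85]. Speed limits (rad/s): [2.79, 2.79, 3.14, 3.14, 3.14, 3.14, 3.14].

## Interface

Orientations are given as a unit quaternion [x, y, z, w].
In Python, from rig import ctrl, camera, camera_model gives the robot as it stands.
- The arm moves only by the tool jog_arm, never from a script. Its argument "series" is one flat list of numbers, 6 for each row, row after row: the shift along the tool's x, y, z in m, then the turn, a rotation vector about the tool's x, y, z in rad. In form: [tx, ty, tz, wx, wy, wz, tx, ty, tz, wx, wy, wz, ...]. A call has 1 to 10 rows; each row is the pose to reach, as a shift and turn from the pose commanded when the call began, along the tool's axes at that moment; what a row does not reach only later rows make up. A row lasts 1/12 s, in which the tool goes at most 41.7 mm and 7.16 degrees, less where a joint would pass 70% of its speed; a pose out of reach is approached as far as the arm can. A call with a gripper value outside its range is refused whole. "grip" is the opening, from 0 (shut) to 1 (fully open), set as the call begins (left out, the last holds). The fingers move at their own pace and stop on an object; the grip force is fixed at half the most. Time passes only in rows, so rows that repeat a pose let the fingers close. It gives the time, the measured TCP pose, the force, the opening and the grip force at its end, in the units of the state.
- ctrl.observe(): the state, without advancing time (a new reading comes with each control period).
- camera(name): name is "scene" or "side" or "wrist"; returns the picture (400x640x3 uint8, red, green, blue); there is no depth.
- camera_model(name): a dict with "fx", "fy", "cx", "cy" (pixels), "xyz" and "orientation" of the camera in the world; the wrist camera has in their place "mount" (4x4, takes a point from camera to tool coordinates, whose origin is the TCP and whose axes are the flange's). Camera axes: x right, y down, z forward; pixel columns grow to the right and rows downward; lengths in m; the calibration is good to about 2 mm. A picture is of the moment at which its call begins: read the wrist's pose just before it. camera_model takes no time and is no camera call.
- ctrl.finish_job(): hands the job in; it is judged then, once.
The state is a dict: "t": time; "joints": joint angles; "joint_velocities": joint speeds; "joint_torque": joint torques, N m; "ee_pos": TCP position; "eef_rot": TCP orientation; "contact_force": force on the tool from outside, world axes, zero at the start; "ft_torque": the same for the moment, N m; "width": finger opening in m; "gripper_force": force on a finger pad.
Only numpy, scipy, OpenCV 4.12 (cv2) and the standard library are available. Lean on these libraries where they do the work, as an engineer would, in place of code of your own. Each camera call takes 0.05 s, during which the arm holds its last target. There are 200 camera calls.

## Task

Take a two-point height reference for the arm on the three round steel touch setters, which differ only in height. With the closed fingertips, press lightly down on the sprung top disc of the tallest setter until it sinks a little, stay there for about half a second without driving the disc to its bottom stop, let it spring back up, and then do the same on the lowest setter. Do not touch the setter of middle height, do not lift anything or push anything out of its place, and finish with the hand withdrawn.

Things in the scene. Friction and masses are not known exactly. Their poses are not given: they have to be found in the camera images.
- setter_tall: the tall one of the three loose steel touch setters: an upright round housing 41 mm across (foot 48 mm) with a small round dial on its front (sticks out to 27 mm from the axis), and on top a sprung round anvil disc; 75 mm high over all with the anvil up, the housing alone 61 mm; 0.6 kg. Origin: centre of the underside, z up along its axis, dial towards its -x.
- top_tall (a point): centre of the upper face of that setter's anvil, a flat steel disc 28 mm across and 6 mm thick; 75 mm above the setter's underside when the anvil is up, and sinks with it. Pressed straight down near its middle with closed fingers, it sinks without moving the setter.
- anvil_tall (a joint): how far that anvil has been pressed down (m): 0 up, 0.010 at its bottom stop. A spring lifts it again: about 2 N starts it moving, 5 N at half travel, 8 N at the stop. Sunk 2 to 9 mm is a good light touch.
- setter_middle: the middle one of the three loose steel touch setters: an upright round housing 41 mm across (foot 48 mm) with a small round dial on its front (sticks out to 27 mm from the axis), and on top a sprung round anvil disc; 60 mm high over all with the anvil up, the housing alone 46 mm; 0.6 kg. Origin: centre of the underside, z up along its axis, dial towards its -x.
- top_middle (a point): centre of the upper face of that setter's anvil, a flat steel disc 28 mm across and 6 mm thick; 60 mm above the setter's underside when the anvil is up, and sinks with it. Pressed straight down near its middle with closed fingers, it sinks without moving the setter.
- anvil_middle (a joint): how far that anvil has been pressed down (m): 0 up, 0.010 at its bottom stop. A spring lifts it again: about 2 N starts it moving, 5 N at half travel, 8 N at the stop. Sunk 2 to 9 mm is a good light touch.
- setter_low: the low one of the three loose steel touch setters: an upright round housing 41 mm across (foot 48 mm) with a small round dial on its front (sticks out to 27 mm from the axis), and on top a sprung round anvil disc; 45 mm high over all with the anvil up, the housing alone 31 mm; 0.6 kg. Origin: centre of the underside, z up along its axis, dial towards its -x.
- top_low (a point): centre of the upper face of that setter's anvil, a flat steel disc 28 mm across and 6 mm thick; 45 mm above the setter's underside when the anvil is up, and sinks with it. Pressed straight down near its middle with closed fingers, it sinks without moving the setter.
- anvil_low (a joint): how far that anvil has been pressed down (m): 0 up, 0.010 at its bottom stop. A spring lifts it again: about 2 N starts it moving, 5 N at half travel, 8 N at the stop. Sunk 2 to 9 mm is a good light touch.
- loupe: black loupe, an upright barrel 37 mm across and 34 mm high; loose, a bystander. Origin: centre of its underside.
- tape_roll: roll of tape lying flat, 52 mm across and 13 mm high; loose, a bystander. Origin: centre of its underside.
- jaw_insert_1: blackened steel jaw insert, a block 36 x 28 x 15 mm with four screw heads; loose, a bystander. Origin: centre of its underside.
- reticle_plate: flat alloy plate with a window, 30 x 62 x 8 mm; loose, a bystander. Origin: centre of its underside.
- swab_tub: screw-cap tub, 47 mm across and 62 mm high, at the right of the work, beside the bench strength tester (a fixed light blue base 200 mm high with a column to 630 mm: an obstacle for the whole arm); loose, a bystander. Origin: centre of its underside.
Not all that is in view belongs to the job. What is shaped like the setter_low but green or orange is not meant.

How it is judged:
On the way, in this order (a step that is already met when the one before it is completed fails the run):
1. the fingers press the tallest setter's anvil 2 mm down or more for 0.2 s (value of joint anvil_tall above 0.002 m and contact force between the fingers and setter_tall above 0.5 N), for 0.2 s.
2. the tallest setter's anvil is let up again (value of joint anvil_tall below 0.001 m and contact force between the fingers and setter_tall below 0.1 N), for 0.1 s.
3. the fingers press the lowest setter's anvil 2 mm down or more for 0.2 s (value of joint anvil_low above 0.002 m and contact force between the fingers and setter_low above 0.5 N), for 0.2 s.
At the end, for the whole second after the job is handed in: All three anvils are up again (within 1 mm); the setters stand upright at rest, within 15 mm of where they started; the five listed bystanders are within 15 mm of where they started (value of joint each of anvil_tall, anvil_middle, anvil_low below 0.001 m and distance of each of setter_tall, setter_middle, setter_low, loupe, tape_roll, jaw_insert_1, reticle_plate, swab_tub from where it was at the start of the episode below 0.015 m and angle between each of setter_tall, setter_middle, setter_low's own z axis and vertical below 0.05 rad and linear speed of each of setter_tall, setter_middle, setter_low below 0.01 m/s); the robot touches nothing.
It fails at once if an anvil is driven to its bottom stop (more than 9 mm down) (value of joint any of anvil_tall, anvil_middle, anvil_low above 0.009 m).
It fails at once if the setter of middle height is touched (contact force between any of the fingers, the arm and setter_middle above 0.5 N or value of joint anvil_middle above 0.0015 m).
It fails at once if a setter is lifted, tipped or shifted by more than 15 mm (height (world z) of any of setter_tall, setter_middle, setter_low above 0.006 m or distance of any of setter_tall, setter_middle, setter_low from where it was at the start of the episode above 0.015 m or angle between any of setter_tall, setter_middle, setter_low's own z axis and vertical above 0.15 rad).
It fails at once if a bystander is shifted or lifted by more than 15 mm (distance of any of loupe, tape_roll, jaw_insert_1, reticle_plate, swab_tub from where it was at the start of the episode above 0.015 m).
It also fails if it takes over 51 s, if anything falls off the work surface, if the arm or the gripper's body presses on something with over 40 N, if the wrist force passes 120 N, or if a joint passes its speed limit or range.

## Working session

There is one attempt and no reset: what is moved stays moved. The work goes in short steps, Python scripts to look and compute and a tool call to move; the robot and the scene stay as the last step left them, time stands still between calls to the robot, and variables do not carry over. Pictures are saved under pics/ and viewed, at most 10 in all, crops included, and the job is handed in when it is done.

Besides the shell and the picture viewer there is one more tool, called after "Call:" as a command line: name --argument value ..., lists and objects as JSON in quotes. jog_arm: Moves the arm, as the interface text tells. Its arguments: {"type":"object","properties":{"series":{"type":"array","items":{"type":"number"}},"grip":{"type":"number"}},"required":["series"]}

```bash
mkdir -p pics; python3 - <<'E'
from rig import ctrl,camera,camera_model
import cv2
s=ctrl.observe();print(s['t'],s['ee_pos'],s['eef_rot'],s['contact_force'],s['width'])
for n in('scene','side','wrist'):
    cv2.imwrite(f'pics/{n}0.png',camera(n)[:,:,::-1]);print(n,camera_model(n))
E
```

```text
0.0 [ 0.26094128 -0.59428027  0.22987338] [ 9.78664121e-01  2.05462412e-01 -3.66539128e-04 -1.26509820e-03] [-0.35537595 -0.52738397  0.47838347] 0.08520739622175384
scene {'fx': 514.045443467266, 'fy': 514.045443467266, 'cx': 313.6695799017358, 'cy': 197.04816466485084, 'xyz': array([0.06361701, 0.61408123, 0.61202089]), 'orientation': array([-0.26636052,  0.83494409, -0.45745604,  0.15051385])}
side {'fx': 383.9449625328798, 'fy': 383.9449625328798, 'cx': 320.6376644046667, 'cy': 200.57906959342407, 'xyz': array([0.49404288, 0.72987337, 0.5687227 ]), 'orientation': array([-0.02040012,  0.87485756, -0.48393478,  0.00390085])}
wrist {'fx': 345.14868190212167, 'fy': 345.14868190212167, 'cx': 312.8643111346794, 'cy': 199.96388761889986, 'mount': array([[ 4.62647777e-04, -9.56612106e-01, -2.91364143e-01,
         7.40230217e-02],
       [ 9.99999813e-01,  3.26378721e-04,  5.16295015e-04,
         5.55553399e-04],
       [-3.98799005e-04, -2.91364328e-01,  9.56612079e-01,
        -1.41620385e-01],
       [ 0.00000000e+00,  0.00000000e+00,  0.00000000e+00,
         1.00000000e+00]])}
```

View pics/scene0.png

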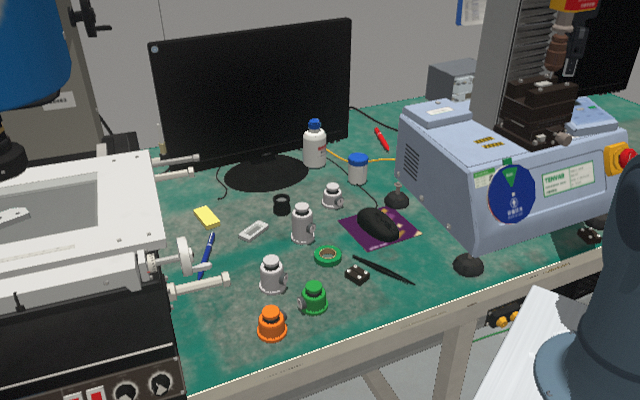

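View pics/side0.png

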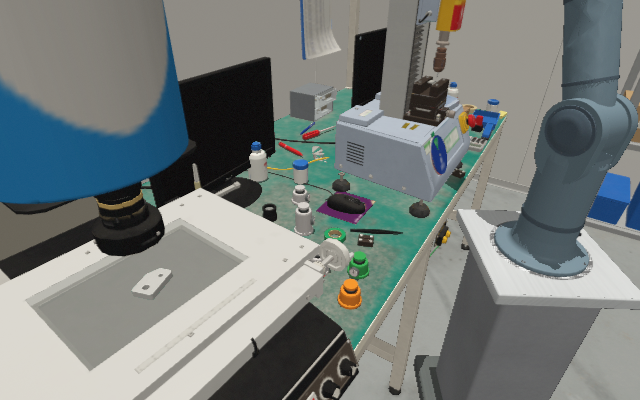

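The scene view shows three steel candidates: (302,222), (332,195) and (271,273). The green (314,297) and orange (271,323) ones are excluded. I'll enlarge a crop to measure heights.

```bash
python3 - <<'E'
import cv2
i=cv2.imread('pics/scene0.png')[172:302,220:390]
cv2.imwrite('pics/c1.png',cv2.resize(i,None,fx=4.5,fy=4.5,interpolation=cv2.INTER_CUBIC))
E
```

```text
(no output)
```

View pics/c1.png

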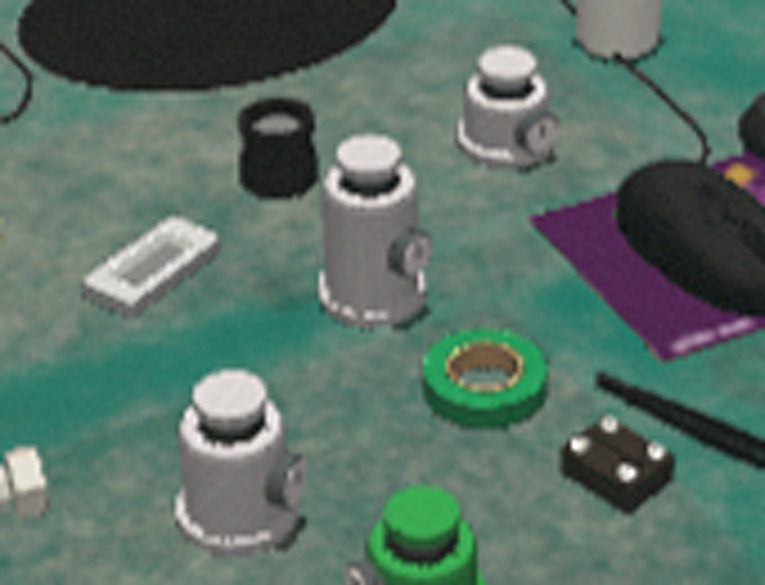

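The crop shows the anvil tops: tall at crop (369,156), middle (230,396), low (507,64). The three differ clearly in height.

```bash
cat > h.py <<'E'
import numpy as np
from scipy.spatial.transform import Rotation as R
from rig import ctrl,camera,camera_model
def ray(m,uv,z,T=None):
    d=np.array([(uv[0]-m['cx'])/m['fx'],(uv[1]-m['cy'])/m['fy'],1])
    if T is None: o=np.array(m['xyz']);d=R.from_quat(m['orientation']).apply(d)
    else:
        p,r=T;M=m['mount'];o=p+r.apply(M[:3,3]);d=r.apply(M[:3,:3]@d)
    return o+d*(z-o[2])/d[2]
def proj(m,P,T=None):
    if T is None: q=R.from_quat(m['orientation']).inv().apply(np.array(P)-m['xyz'])
    else:
        p,r=T;M=m['mount'];q=M[:3,:3].T@(r.inv().apply(np.array(P)-p)-M[:3,3])
    return q[:2]/q[2]*[m['fx'],m['fy']]+[m['cx'],m['cy']]
def to_tool(target):
    s=ctrl.observe();return R.from_quat(s['eef_rot']).inv().apply(np.array(target)-s['ee_pos'])
E
python3 - <<'E'
from h import *
np.set_printoptions(precision=4,suppress=True)
m=camera_model('scene')
for n,u,h in(('tall',(369,156),.075),('mid',(230,396),.06),('low',(507,64),.045)):
    uv=np.array([220,172])+(np.array(u)+.5)/4.5-.5
    P=ray(m,uv,h);b=P*[1,1,0]
    print(n,P,np.hypot(*P[:2]),'foot crop px',(proj(m,b)-[220,172])*4.5,
      'top width px',4.5*.028*m['fx']/np.linalg.norm(P-m['xyz']),'side px',proj(camera_model('side'),P))
for n,u,h in(('loupe',(276,110),.034),('tub',(648,-50),.062)):
    print(n,ray(m,np.array([220,172])+np.array(u)/4.5,h))
s=ctrl.observe();print(R.from_quat(s['eef_rot']).as_matrix())
E
```

```text
tall [ 0.5592 -0.0311  0.075 ] 0.5600483617525663 foot crop px [370.7078 296.9364] top width px 66.44305324341974 side px [303.1293 205.7078]
mid [0.5182 0.1111 0.06  ] 0.5299568766306603 foot crop px [236.3634 514.7488] top width px 74.08439332236192 side px [317.6109 249.6691]
low [ 0.5806 -0.1679  0.045 ] 0.6043946303750546 foot crop px [504.1554 141.8783] top width px 59.11974129501032 side px [299.3061 187.396 ]
loupe [ 0.6544 -0.086   0.034 ]
tub [ 0.567  -0.2747  0.062 ]
[[ 0.9156  0.4021 -0.0009]
 [ 0.4021 -0.9156  0.0019]
 [-0.0001 -0.0021 -1.    ]]
```

```bash
python3 - <<'E'
from h import *
np.set_printoptions(precision=3,suppress=True)
m=camera_model('scene')
for u,h in(((468,268),0),((397,203),0),((400,103),.2),((470,245),.03),((620,205),.03),((478,170),.2)): print(u,h,ray(m,u,h)[:2])
E
```

```text
(468, 268) 0 [ 0.259 -0.132]
(397, 203) 0 [ 0.466 -0.251]
(400, 103) 0.2 [ 0.51  -0.313]
(470, 245) 0.03 [ 0.27  -0.159]
(620, 205) 0.03 [ 0.07  -0.462]
(478, 170) 0.2 [ 0.273 -0.13 ]
```

View pics/wrist0.png

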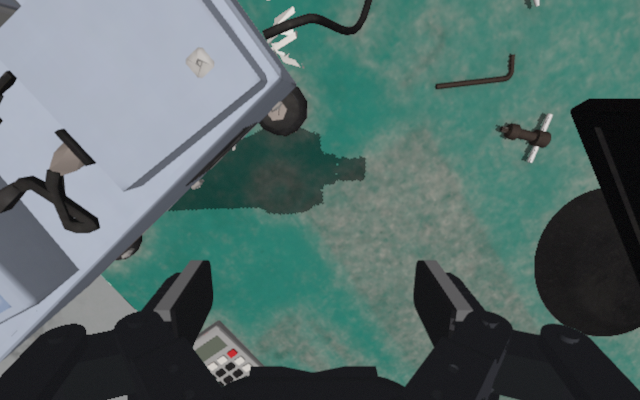

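```bash
python3 - <<'E'
from h import *
import cv2
np.set_printoptions(precision=3,suppress=True)
m=camera_model('wrist');s=ctrl.observe();T=(np.array(s['ee_pos']),R.from_quat(s['eef_rot']))
for u,h in(((282,112),0.01),((130,245),0.01),((262,82),.2),((125,188),.2),((290,80),.15),((290,80),.1),((290,80),.03),((0,330),.03)): print('w',u,h,ray(m,u,h,T)[:2])
a=cv2.imread('pics/scene0.png')[0:210,380:640];b=cv2.imread('pics/side0.png')[0:230,320:520]
a=cv2.resize(a,(468,378));b=cv2.resize(b,(329,378))
cv2.imwrite('pics/ab.png',np.hstack([a,b]))
E
```

```text
w (282, 112) 0.01 [ 0.301 -0.543]
w (130, 245) 0.01 [ 0.095 -0.44 ]
w (262, 82) 0.2 [ 0.325 -0.541]
w (125, 188) 0.2 [ 0.248 -0.495]
w (290, 80) 0.15 [ 0.331 -0.549]
w (290, 80) 0.1 [ 0.332 -0.545]
w (290, 80) 0.03 [ 0.332 -0.54 ]
w (0, 330) 0.03 [-0.06  -0.336]
```

View pics/ab.png

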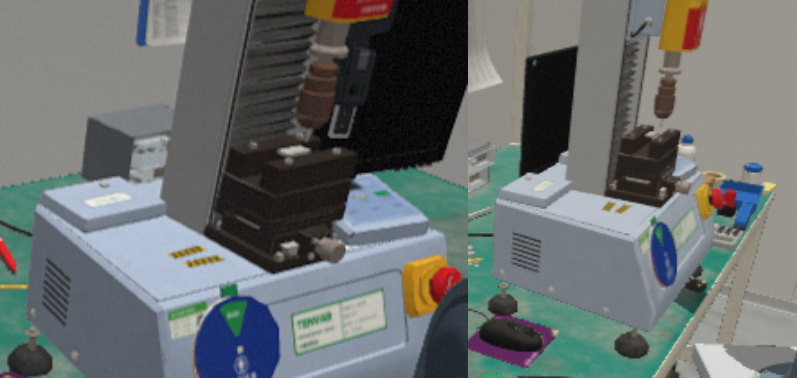

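```bash
python3 - <<'E'
from h import *
np.set_printoptions(precision=3,suppress=True)
A=camera_model('scene');B=camera_model('side')
def tri(n,a,b):
    a=np.array(a)/1.8+[380,0];b=(np.array(b)-[468,0])/1.643+[320,0]
    o1=A['xyz'];d1=ray(A,a,-5)-o1;o2=B['xyz'];d2=ray(B,b,-5)-o2
    d1/=np.linalg.norm(d1);d2/=np.linalg.norm(d2)
    t=np.linalg.lstsq(np.c_[d1,-d2],o2-o1,rcond=None)[0]
    p,q=o1+t[0]*d1,o2+t[1]*d2;P=(p+q)/2
    print(n,P,'gap',np.linalg.norm(p-q),'r',np.hypot(*P[:2]),'az',np.arctan2(P[1],P[0]))
tri('chuck top',(332,22),(672,57)); tri('chuck tip',(300,132),(660,122))
tri('yellow low left',(307,10),(661,48)); tri('yellow low right',(390,18),(699,49))
tri('col base left-front',(213,235),(610,195)); tri('col base left-rear',(163,207),(568,183))
tri('vise near',(262,268),(640,205)); tri('vise left top',(222,175),(620,152)); tri('vise knob',(330,250),(683,187)); tri('vise top right',(355,160),(678,130))
tri('base nearleft top',(155,300),(630,238)); tri('base far left',(42,195),(500,185));tri('estop',(445,290),(715,197))
E
```

```text
chuck top [ 0.231 -0.29   0.42 ] gap 0.004765041189588557 r 0.3708407105091298 az -0.8978665127661802
chuck tip [ 0.234 -0.282  0.325] gap 0.0009526158976719678 r 0.3667786209853595 az -0.8782727107458317
yellow low left [ 0.252 -0.279  0.431] gap 0.0008247352964653104 r 0.3759918624899296 az -0.8376083434154797
yellow low right [ 0.189 -0.304  0.428] gap 0.0009489091149777957 r 0.35834163137921493 az -1.0145066527257252
col base left-front [ 0.294 -0.289  0.203] gap 0.000788866928714681 r 0.4125838497375993 az -0.776189363080989
col base left-rear [ 0.361 -0.322  0.208] gap 0.0035924981460424546 r 0.48424358960575403 az -0.7286022701319151
vise near [ 0.241 -0.291  0.183] gap 0.005077663488569682 r 0.37751749787840155 az -0.8786285755300005
vise left top [ 0.292 -0.266  0.279] gap 0.004646368119584332 r 0.3950312921346837 az -0.7396570185538041
vise knob [ 0.182 -0.273  0.224] gap 0.0008511997702598846 r 0.32815292547789915 az -0.984467888979915
vise top right [ 0.19  -0.33   0.298] gap 0.007311821785270672 r 0.3801983265794471 az -1.0485795348563174
base nearleft top [ 0.291 -0.122  0.201] gap 0.005112946366757533 r 0.31530340246718497 az -0.3985638251702307
base far left [ 0.477 -0.263  0.219] gap 0.010383300658295238 r 0.5449291396958265 az -0.5028736687865419
estop [ 0.084 -0.388  0.165] gap 0.0073205987669818316 r 0.3965106842824091 az -1.3579076348265111
```

```bash
python3 - <<'E'
from h import *
np.set_printoptions(precision=3,suppress=True)
m=camera_model('wrist');s=ctrl.observe();p=np.array(s['ee_pos']);r=R.from_quat(s['eef_rot']);T=(p,r)
print('mon2 base',ray(m,(600,262),.01,T)[:2],'edge rays',[ray(m,(578,110),z,T)[:2] for z in(.05,.15,.25)])
A=camera_model('scene');print('mon1 base',ray(A,(265,172),.01)[:2],ray(A,(225,185),.01)[:2],ray(A,(308,160),.01)[:2])
# lift .40, then arc at r .63 rotating with azimuth
az0=np.arctan2(p[1],p[0]);
for az in np.linspace(az0,-.06,13)[1:]:
    c=(az0-az); # tool z is down: world +yaw = tool -yaw
    print(np.round(r.inv().apply([.63*np.cos(az)-p[0],.63*np.sin(az)-p[1],0]),3)[:2],round(c,3),round(az,3))
E
```

```text
mon2 base [ 0.293 -0.944] edge rays [array([ 0.413, -0.789]), array([ 0.387, -0.72 ]), array([ 0.361, -0.65 ])]
mon1 base [ 0.778 -0.178] [ 0.815 -0.08 ] [ 0.73  -0.284]
[ 0.058 -0.022] -0.091 -1.066
[ 0.115 -0.03 ] -0.183 -0.974
[ 0.171 -0.043] -0.274 -0.883
[ 0.225 -0.061] -0.366 -0.791
[ 0.278 -0.084] -0.457 -0.7
[ 0.328 -0.112] -0.549 -0.609
[ 0.376 -0.144] -0.64 -0.517
[ 0.421 -0.18 ] -0.731 -0.426
[ 0.462 -0.221] -0.823 -0.334
[ 0.499 -0.265] -0.914 -0.243
[ 0.532 -0.312] -1.006 -0.151
[ 0.561 -0.362] -1.097 -0.06
```

Call:
jog_arm --series '[0, 0, -0.03, 0, 0, 0, 0, 0, -0.07, 0, 0, 0, 0, 0, -0.11, 0, 0, 0, 0, 0, -0.15, 0, 0, 0, 0, 0, -0.19, 0, 0, 0, 0, 0, -0.23, 0, 0, 0, 0, 0, -0.27, 0, 0, 0, 0, 0, -0.31, 0, 0, 0, 0, 0, -0.35, 0, 0, 0, 0, 0, -0.38, 0, 0, 0]' --grip 0

```text
t: 0.98
ee_pos: [0.2611, -0.5947, 0.6151]
eef_rot: [0.979, 0.205, 0.0, 0.002]
contact_force: [-0.3, -0.5, 1.2]
width: -0.0003
gripper_force: 0.0
```

```bash
python3 - <<'E'
from h import *
np.set_printoptions(precision=3,suppress=True)
s=ctrl.observe();print(s['t'],s['ee_pos'],np.array(s['joints']),s['contact_force'],s['width'])
E
```

```text
0.9833 [ 0.261 -0.595  0.615] [ 1.048  0.358  0.076  0.855 -0.029  1.925 -0.047] [-0.33  -0.497  1.182] -0.0003303201886314886
```

Call:
jog_arm --series '[0.032, -0.001, 0, 0, 0, -0.05, 0.071, -0.004, 0, 0, 0, -0.11, 0.11, -0.009, 0, 0, 0, -0.17, 0.148, -0.017, 0, 0, 0, -0.23, 0.186, -0.027, 0, 0, 0, -0.29, 0.223, -0.039, 0, 0, 0, -0.35, 0.259, -0.054, 0, 0, 0, -0.41, 0.294, -0.071, 0, 0, 0, -0.47, 0.329, -0.089, 0, 0, 0, -0.53, 0.34, -0.096, 0, 0, 0, -0.55]'

```text
t: 1.82
ee_pos: [0.539, -0.3634, 0.61]
eef_rot: [0.883, 0.47, 0.002, -0.002]
contact_force: [0.3, 1.3, 0.3]
width: 0.0001
gripper_force: 0.0
```

Call:
jog_arm --series '[0.032, -0.001, 0, 0, 0, -0.05, 0.071, -0.004, 0, 0, 0, -0.11, 0.11, -0.009, 0, 0, 0, -0.17, 0.148, -0.017, 0, 0, 0, -0.23, 0.186, -0.027, 0, 0, 0, -0.29, 0.223, -0.039, 0, 0, 0, -0.35, 0.259, -0.054, 0, 0, 0, -0.41, 0.294, -0.071, 0, 0, 0, -0.47, 0.329, -0.089, 0, 0, 0, -0.53, 0.34, -0.096, 0, 0, 0, -0.55]'

```text
t: 2.65
ee_pos: [0.6493, -0.0285, 0.6102]
eef_rot: [0.722, 0.691, 0.001, -0.002]
contact_force: [-0.8, 0.9, 0.3]
width: -0.0003
gripper_force: 0.0
```

```bash
python3 - <<'E'
from h import *
np.set_printoptions(precision=3,suppress=True)
s=ctrl.observe();print(s['t'],s['ee_pos'],np.array(s['joints']),s['contact_force'],R.from_quat(s['eef_rot']).as_matrix())
print(to_tool([.559,-.031,.2]))
E
```

```text
2.65 [ 0.649 -0.028  0.61 ] [ 0.179  0.38  -0.339  0.846  0.127  1.934 -0.136] [-0.771  0.854  0.274] [[ 0.044  0.999 -0.002]
 [ 0.999 -0.044  0.005]
 [ 0.005 -0.002 -1.   ]]
[-0.009 -0.089  0.41 ]
```

Call:
jog_arm --series '[-0.001, -0.009, 0.03, 0, 0, 0, -0.002, -0.018, 0.07, 0, 0, 0, -0.003, -0.027, 0.11, 0, 0, 0, -0.004, -0.036, 0.15, 0, 0, 0, -0.005, -0.045, 0.19, 0, 0, 0, -0.006, -0.055, 0.23, 0, 0, 0, -0.007, -0.065, 0.27, 0, 0, 0, -0.008, -0.075, 0.31, 0, 0, 0, -0.009, -0.083, 0.35, 0, 0, 0, -0.009, -0.089, 0.38, 0, 0, 0]'

```text
t: 3.48
ee_pos: [0.5566, -0.0419, 0.2275]
eef_rot: [0.728, 0.686, -0.002, -0.001]
contact_force: [-0.1, -0.8, -0.3]
width: 0.0
gripper_force: 0.0
```

Call:
jog_arm --series '[0, 0, 0.03, 0, 0, 0, 0, 0, 0.06, 0, 0, 0, 0, 0, 0.08, 0, 0, 0, 0, 0, 0.08, 0, 0, 0, 0, 0, 0.08, 0, 0, 0]'

```text
t: 3.9
ee_pos: [0.5585, -0.0412, 0.1501]
eef_rot: [0.727, 0.686, -0.001, -0.001]
contact_force: [0.3, 0.0, 0.2]
width: -0.0002
gripper_force: 0.0
```

```bash
python3 - <<'E'
from h import *
import cv2
np.set_printoptions(precision=4,suppress=True)
s=ctrl.observe();T=(np.array(s['ee_pos']),R.from_quat(s['eef_rot']))
i=camera('wrist');m=camera_model('wrist')
print(s['t'],T[0],s['joints'],s['contact_force'])
for n,P in(('tall',[.559,-.031,.075]),('low',[.5806,-.168,.045]),('mid',[.518,.111,.06]),('tcp',T[0])):print(n,proj(m,P,T))
cv2.imwrite('pics/w1.png',cv2.resize(i[:,:,::-1],None,fx=1.25,fy=1.25,interpolation=cv2.INTER_CUBIC))
np.save('T1.npy',np.r_[T[0],s['eef_rot']])
E
```

```text
3.9 [ 0.5585 -0.0412  0.1501] [ 0.29    0.3284 -0.3386  1.8728  0.1305  0.9652 -0.1648] [0.2705 0.038  0.2275]
tall [312.9706 196.1634]
low [347.623  338.9549]
mid [228.1639 -42.491 ]
tcp [312.758  264.1088]
```

View pics/w1.png

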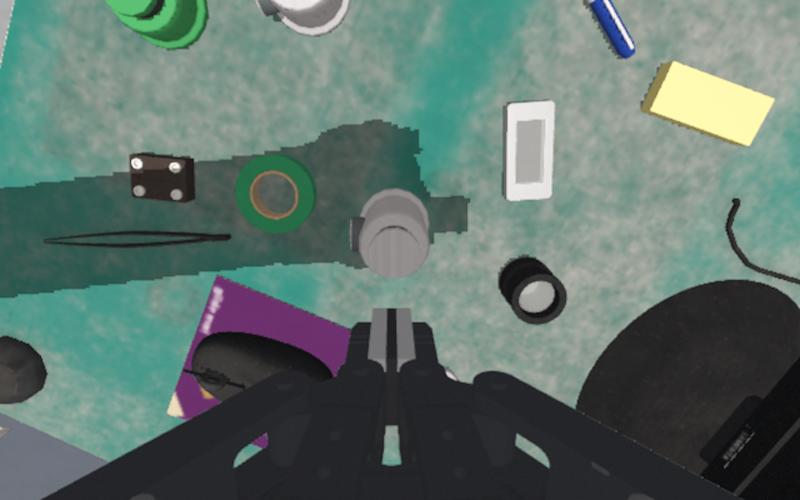

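The wrist view shows the tall setter's disc centred at about (315,201) in full-size pixels, against a predicted (313,196).

```bash
python3 - <<'E'
from h import *
np.set_printoptions(precision=4,suppress=True)
a=np.load('T1.npy');P=ray(camera_model('wrist'),(315,201),.075,(a[:3],R.from_quat(a[3:])));print(P,to_tool(P))
E
```

```text
[ 0.5601 -0.0344  0.075 ] [ 0.0066 -0.0005  0.0769]
```

Call:
jog_arm --series '[0.007, 0, 0.03, 0, 0, 0, 0.007, 0, 0.055, 0, 0, 0, 0.007, 0, 0.067, 0, 0, 0, 0.007, 0, 0.067, 0, 0, 0, 0.007, 0, 0.067, 0, 0, 0]'

```text
t: 4.37
ee_pos: [0.561, -0.0338, 0.0853]
eef_rot: [0.727, 0.686, 0.0, 0.001]
contact_force: [0.4, 0.6, 0.5]
width: -0.0001
gripper_force: 0.0
```

Call:
jog_arm --series '[0, 0, 0.003, 0, 0, 0, 0, 0, 0.008, 0, 0, 0, 0, 0, 0.012, 0, 0, 0, 0, 0, 0.012, 0, 0, 0]'

```text
t: 4.7
ee_pos: [0.5618, -0.0336, 0.073]
eef_rot: [0.727, 0.687, 0.001, 0.001]
contact_force: [0.3, -0.2, 3.0]
width: 0.0001
gripper_force: 1.4
```

Call:
jog_arm --series '[0, 0, 0.0015, 0, 0, 0, 0, 0, 0.003, 0, 0, 0, 0, 0, 0.003, 0, 0, 0, 0, 0, 0.003, 0, 0, 0, 0, 0, 0.003, 0, 0, 0, 0, 0, 0.003, 0, 0, 0, 0, 0, 0.003, 0, 0, 0, 0, 0, 0.003, 0, 0, 0, 0, 0, 0.003, 0, 0, 0]'

```text
t: 5.45
ee_pos: [0.561, -0.0334, 0.0697]
eef_rot: [0.727, 0.687, 0.001, 0.001]
contact_force: [3.1, -0.3, 5.7]
width: 0.0001
gripper_force: 2.5
```

Call:
jog_arm --series '[0, 0, -0.005, 0, 0, 0, 0, 0, -0.015, 0, 0, 0, 0, 0, -0.04, 0, 0, 0, 0, 0, -0.07, 0, 0, 0, 0, 0, -0.09, 0, 0, 0, 0, 0, -0.09, 0, 0, 0]'

```text
t: 5.95
ee_pos: [0.5609, -0.0329, 0.163]
eef_rot: [0.727, 0.687, 0.001, 0.001]
contact_force: [0.7, -0.2, 1.7]
width: -0.0002
gripper_force: 0.0
```

```bash
python3 - <<'E'
from h import *
np.set_printoptions(precision=4,suppress=True)
print(ctrl.observe()['ee_pos'],to_tool([.5806,-.176,.14]))
E
```

```text
[ 0.5609 -0.0329  0.163 ] [-0.1418  0.0277  0.0231]
```

Call:
jog_arm --series '[-0.03, 0.006, 0, 0, 0, 0, -0.065, 0.013, 0.005, 0, 0, 0, -0.1, 0.02, 0.01, 0, 0, 0, -0.13, 0.026, 0.02, 0, 0, 0, -0.142, 0.028, 0.023, 0, 0, 0, -0.142, 0.028, 0.023, 0, 0, 0, -0.142, 0.028, 0.023, 0, 0, 0]'

```text
t: 6.53
ee_pos: [0.5778, -0.1758, 0.1345]
eef_rot: [0.727, 0.686, -0.001, -0.003]
contact_force: [-0.5, 1.1, 0.3]
width: -0.0002
gripper_force: 0.0
```

```bash
python3 - <<'E'
from h import *
import cv2
np.set_printoptions(precision=4,suppress=True)
s=ctrl.observe();T=(np.array(s['ee_pos']),R.from_quat(s['eef_rot']))
i=camera('wrist');m=camera_model('wrist')
print(s['t'],T[0],s['contact_force'])
print(proj(m,[.5806,-.168,.045],T),to_tool([.5806,-.168,.055]))
cv2.imwrite('pics/w2.png',cv2.resize(i[:,:,::-1],None,fx=1.25,fy=1.25,interpolation=cv2.INTER_CUBIC))
np.save('T2.npy',np.r_[T[0],s['eef_rot']])
E
```

```text
6.5333 [ 0.5778 -0.1758  0.1345] [-0.5098  1.1323  0.3338]
[316.7507 193.6786] [0.0058 0.0017 0.0803]
```

View pics/w2.png

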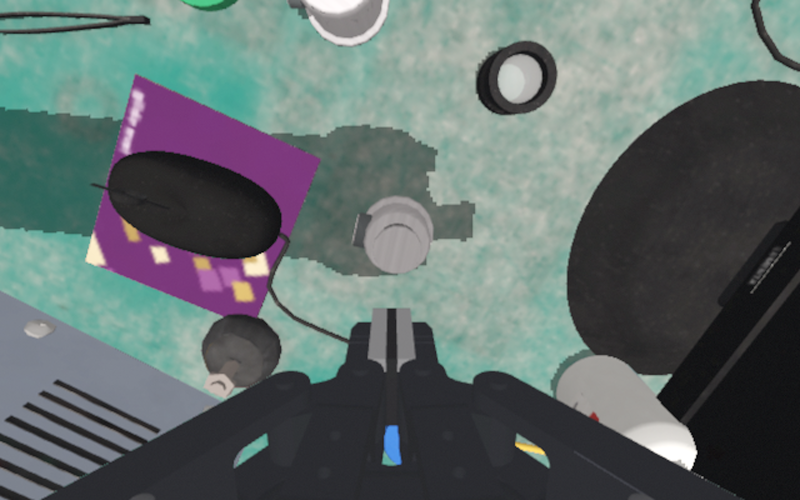

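Call:
jog_arm --series '[0.004, 0.003, 0.03, 0, 0, 0, 0.004, 0.003, 0.06, 0, 0, 0, 0.004, 0.003, 0.075, 0, 0, 0, 0.004, 0.003, 0.081, 0, 0, 0, 0.004, 0.003, 0.081, 0, 0, 0, 0.004, 0.003, 0.081, 0, 0, 0]'

```text
t: 7.08
ee_pos: [0.584, -0.1709, 0.0561]
eef_rot: [0.726, 0.688, 0.001, -0.0]
contact_force: [0.3, -0.3, -0.1]
width: 0.0001
gripper_force: 0.0
```

Call:
jog_arm --series '[0, 0, 0.003, 0, 0, 0, 0, 0, 0.007, 0, 0, 0, 0, 0, 0.0095, 0, 0, 0, 0, 0, 0.0095, 0, 0, 0]'

```text
t: 7.42
ee_pos: [0.5831, -0.173, 0.0458]
eef_rot: [0.727, 0.687, -0.0, -0.0]
contact_force: [0.7, 0.1, 0.7]
width: 0.0002
gripper_force: 0.0
```

Call:
jog_arm --series '[0.001, 0, 0.002, 0, 0, 0, 0.002, 0, 0.0035, 0, 0, 0, 0.002, 0, 0.0035, 0, 0, 0]'

```text
t: 7.67
ee_pos: [0.5837, -0.1721, 0.0427]
eef_rot: [0.727, 0.686, -0.0, 0.001]
contact_force: [-1.1, -1.8, 3.4]
width: -0.0001
gripper_force: 1.5
```

Call:
jog_arm --series '[0, 0, 0.0015, 0, 0, 0, 0, 0, 0.003, 0, 0, 0, 0, 0, 0.003, 0, 0, 0, 0, 0, 0.003, 0, 0, 0, 0, 0, 0.003, 0, 0, 0, 0, 0, 0.003, 0, 0, 0, 0, 0, 0.003, 0, 0, 0, 0, 0, 0.003, 0, 0, 0, 0, 0, 0.003, 0, 0, 0]'

```text
t: 8.42
ee_pos: [0.5838, -0.1713, 0.0395]
eef_rot: [0.727, 0.687, 0.0, 0.0]
contact_force: [0.1, -4.1, 4.8]
width: -0.0003
gripper_force: 2.5
```

Call:
jog_arm --series '[0, 0, -0.005, 0, 0, 0, 0, 0, -0.015, 0, 0, 0, 0, 0, -0.04, 0, 0, 0, 0, 0, -0.08, 0, 0, 0, 0, 0, -0.12, 0, 0, 0, 0, 0, -0.16, 0, 0, 0, 0, 0, -0.18, 0, 0, 0, 0, 0, -0.18, 0, 0, 0, 0, 0, -0.18, 0, 0, 0]'

```text
t: 9.17
ee_pos: [0.584, -0.1686, 0.2207]
eef_rot: [0.726, 0.688, 0.001, 0.0]
contact_force: [-0.4, 0.1, -0.6]
width: -0.0003
gripper_force: 0.0
```

```bash
python3 - <<'E'
from h import *
import cv2
s=ctrl.observe();print(s['t'],s['ee_pos'],s['contact_force'])
i=camera('scene')[:,:,::-1][172:302,220:390]
cv2.imwrite('pics/c2.png',cv2.resize(i,None,fx=4.5,fy=4.5,interpolation=cv2.INTER_CUBIC))
E
```

```text
9.1667 [ 0.58398429 -0.16861576  0.2206563 ] [-0.36920531  0.11656683 -0.55764242]
```

View pics/c2.png

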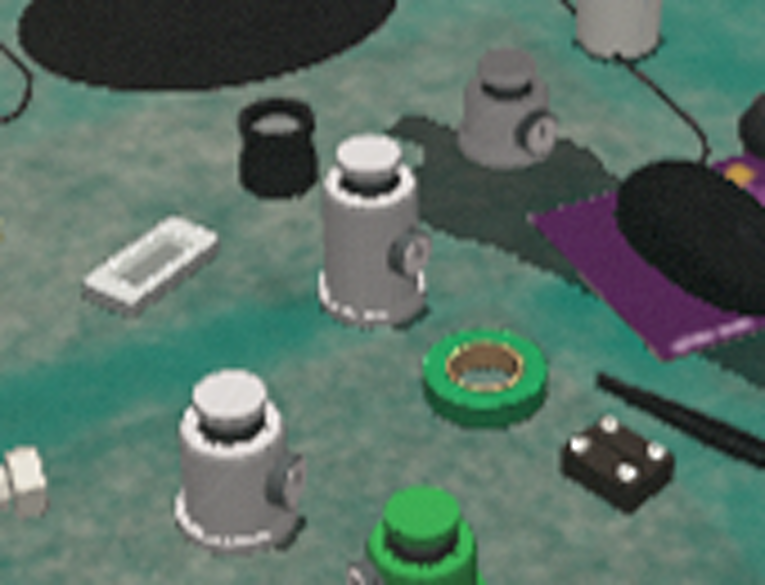

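The setters and everything else in the crop are at the same pixels as before, with the anvils up. The hand is clear at z = 0.22.

```bash
python3 -c "
from rig import ctrl
print(ctrl.finish_job())"
```

```text
the job is handed in; nothing more can be done
None
```

I pressed the tallest setter and then the lowest, each held for over half a second (about 6 N and 5 N, 5–6 mm down by fingertip height), then withdrew the hand and handed the job in at about 9 s; the last picture showed the three setters in place with anvils up, but the tub was out of that view and no verdict was returned.

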